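# Lock a drilled block in its jig with a snap cap

### The arm

A 6-joint arm with a two-finger parallel gripper is mounted at the origin on the work surface. World frame = base frame: x ahead of the robot, y to its left, z up, the work surface at z = 0. Lengths are in mm, angles in rad, forces in N, time in s.
With the tool pointing down it reaches from about 225 to 725 mm from the base axis. Payload 3.1 kg.
Tool frame: the origin (TCP) lies at the very end of the fingers, on their centre line; the grasp point (between the pads) lies 19 mm behind it (robot.grasp_offset is the distance from the TCP to the grasp point, in mm); z points along the fingers, y is the line along which they close (so a half turn about z gives the same grasp; the last joint's range is limited). The gripper opens to 85 mm and grips with 20 to 120 N. Pads are 22 mm wide; open, the fingers measure 114 mm over their backs; the gripper's body (76 mm by 85 mm) begins 54 mm behind the grasp point. The pads swing forward as they close: fully open they stand 13 mm farther back than shut.
Start: joints at [1.105, 0.048, 0.099, 1.622, 0, 1.443], TCP at [173.998, 495.32, 231.312] pointing down, gripper open.
Joint ranges: [-2.91, 2.91], [-0.99, 1.94], [-1.21, 1.42], [-2.12, 2.29], [-1.49, 1.47], [-3.14, 3.14]. Speed limits (rad/s): [2.79, 2.79, 3.14, 3.14, 3.14, 3.14].

### API

Orientations are given as [roll, pitch, yaw] about the fixed x, y, z axes, in that order (R = Rz(yaw) Ry(pitch) Rx(roll)).
In Python, from cell import robot gives the robot as it stands. The module is installed in compiled form; this text tells all that it offers.
- The arm moves only by the tool servo_tool, never from a script. Its argument "series" is text: rows parted by semicolons, each of 7 numbers parted by spaces: the shift along the tool's x, y, z in mm, then the turn, a rotation vector about the tool's x, y, z in rad, then the closure, from -1 (fully open) to 1 (shut), so that 0 is half open. In form: tx ty tz wx wy wz claw; .... A call has 1 to 5 rows; each row is the pose to reach, as a shift and turn from the pose commanded when the call began, along the tool's axes at that moment; what a row does not reach only later rows make up. A row lasts 1/8 s, in which the tool goes at most 62.5 mm and 10.7 degrees, less where a joint would pass 70% of its speed; a pose out of reach is approached as far as the arm can. A call with a gripper value outside its range is refused whole. The fingers move at their own pace and stop on an object; "force" is the grip in N (left out, the last holds). Time passes only in rows, so rows that repeat a pose let the fingers close. It gives the time, the measured TCP pose, the force, the opening and the grip force at its end, in the units of the state.
- robot.get_state(): the state, without advancing time (a new reading comes with each control period).
- robot.capture(name): name is "scene" or "top" or "wrist"; returns the picture (420x560x3 uint8, blue, green, red); there is no depth.
- robot.calibration(name): a dict with "mtx" (3x3 intrinsics, pixels), "extrinsics" (4x4, takes a point from camera to world coordinates); the wrist camera has in their place "mount" (4x4, takes a point from camera to tool coordinates, whose origin is the TCP and whose axes are the flange's). Camera axes: x right, y down, z forward; pixel columns grow to the right and rows downward; lengths in mm; the calibration is good to about 2 mm. A picture is of the moment at which its call begins: read the wrist's pose just before it. calibration takes no time and is no camera call.
- robot.finish_job(): hands the job in; it is judged then, once.
The state is a dict: "clock": time; "joint_positions": joint angles; "qd": joint speeds; "effort": joint torques, N m; "tool_pos": TCP position; "orientation": TCP orientation; "contact_force": force on the tool from outside, world axes, zero at the start; "moment": the same for the moment, N m; "opening": finger opening in mm; "finger_force": force on a finger pad.
Only numpy, scipy, OpenCV 4.12 (cv2) and the standard library are available. Lean on these libraries where they do the work, as an engineer would, in place of code of your own. Each camera call takes 0.05 s, during which the arm holds its last target. There are 200 camera calls.

### The job

Seat the drilled dark-wood block flat and square in the pocket of the plywood jig, with the jig's steel stud coming up through its hole. Then put the white cap on the stud, open end down, and press it until it snaps past the spring bulges and its flange is down on the block; keep pressing it firmly down (about 15 N) and finish like that, without easing off or letting go of the cap. Leave the other things on the bench where they are.

Things in the scene. Friction and masses are not known exactly. Their poses are not given: they have to be found in the camera images.
- jig: plywood jig fixed on the bench, a flat board 150 (x) x 112 (y) x 22 (z) mm; origin at the centre of its underside, z up. In its top is a centred rectangular pocket 94 (x) x 56 (y) mm, 10 mm deep: its floor is 12 mm above the origin. An upright steel stud rises from the middle of the floor
- stud_tip (a point): centre of the tip of the jig's fixed stud, 61 mm straight above the jig's origin. The stud is 17 mm in diameter, coned over its last 7 mm to 8 mm across. Four sprung steel bulges round it, widest 51.5 mm above the jig's origin, stand out to 25 mm across and give way inward when the cap is pushed over them
- block: loose dark-wood block 90 (x) x 52 (y) x 28 (z) mm, about 90 g, upright 35 mm through hole in the middle; origin at the centre of its underside, z up. Fits the pocket with its x along the jig's x, either way round, 2 mm play on each side; seated, its top is 18 mm above the jig's top, 40 mm above the jig's origin, with 21 mm of stud standing out
- cap: loose white plastic snap cap standing open end down, about 50 g, 42 mm tall; origin at the centre of its underside, z up. Flange at the bottom 46 mm in diameter, 5 mm thick (wider than the block's hole); above it a plain round body 34 mm in diameter, to grip. The hole from below is 21 mm wide through the flange (the snap lip), 27 mm wide above it, 23 mm deep in all
- cap_top (a point): centre of the cap's flat closed top, 42 mm above its origin. The cap meets the bulges about 17 mm above home, takes about 10 to 15 N to go over them, then the force drops (the click) and it goes down until the flange lies on the seated block, a firm stop: home, this point is 82 mm and the cap's origin 40 mm above the jig's origin
- coupling: bystander: white plastic pipe coupling, a ring 60 mm in diameter, 45 mm tall, standing; origin at the centre of its underside
- screw_jar: bystander: glass jar with a steel lid, 56 mm in diameter, 65 mm tall; origin at the centre of its underside
- screwdriver: bystander: screwdriver with an orange handle lying on the bench; origin on the bench below its middle
Things that resemble listed ones, but are neither listed nor needed, are in the scene too. Several things have the shape of the block; the one meant has the colours described above.

How it is judged:
By the outcome, as a careful person would: the job done as asked, in the order asked, and still so for the second after the job is handed in, while the arm keeps its last pose, push and grip.
It also fails if it takes over 58 s, if anything falls off the work surface, if the arm or the gripper's body presses on something with over 40 N, if the wrist force passes 120 N, or if a joint passes its speed limit or range.

## Working session

There is one attempt and no reset: what is moved stays moved. The work goes in short steps, Python scripts to look and compute and a tool call to move; the robot and the scene stay as the last step left them, time stands still between calls to the robot, and variables do not carry over. Pictures are saved under pics/ and viewed, at most 10 in all, crops included, and the job is handed in when it is done.

Besides the shell and the picture viewer there is one more tool, called after "Emit:" as name(argument=value, ...), one argument or row to a line, values as JSON. servo_tool: Moves the arm, as the interface text tells. Its arguments: {"type":"object","properties":{"series":{"type":"string"},"force":{"type":"number"}},"required":["series"]}

```bash
mkdir -p pics; python3 - <<'E'
from cell import robot
import cv2,numpy as np
s=robot.get_state(); print(s['clock'],s['tool_pos'],s['orientation'],s['opening'])
for n in ['scene','top']:
    cv2.imwrite(f'pics/{n}.png',robot.capture(n))
    c=robot.calibration(n);print(n,np.round(c['mtx'],1).tolist(),np.round(c['extrinsics'],3).tolist())
print(np.round(robot.calibration('wrist')['mount'],3).tolist())
a=cv2.imread('pics/top.png');cv2.imwrite('pics/top_big.png',cv2.resize(a,(800,600),interpolation=cv2.INTER_CUBIC))
E
```

```text
0.0 [173.71286285 494.77312695 230.11988008] [-3.13925765e+00 -2.85187557e-04  2.80381085e+00] 85.45299289850637
scene [[387.8, 0.0, 283.5], [0.0, 387.8, 208.6], [0.0, 0.0, 1.0]] [[0.201, 0.558, -0.805, 1267.155], [0.98, -0.11, 0.169, -115.853], [0.005, -0.823, -0.568, 528.647], [0.0, 0.0, 0.0, 1.0]]
top [[486.3, 0.0, 281.9], [0.0, 486.3, 208.8], [0.0, 0.0, 1.0]] [[0.004, -0.987, 0.159, 427.412], [-1.0, -0.004, 0.003, 20.192], [-0.002, -0.159, -0.987, 1291.091], [0.0, 0.0, 0.0, 1.0]]
[[-0.0, -0.963, -0.271, 69.801], [1.0, -0.0, -0.0, 0.458], [0.0, -0.271, 0.963, -142.577], [0.0, 0.0, 0.0, 1.0]]
```

View pics/top_big.png

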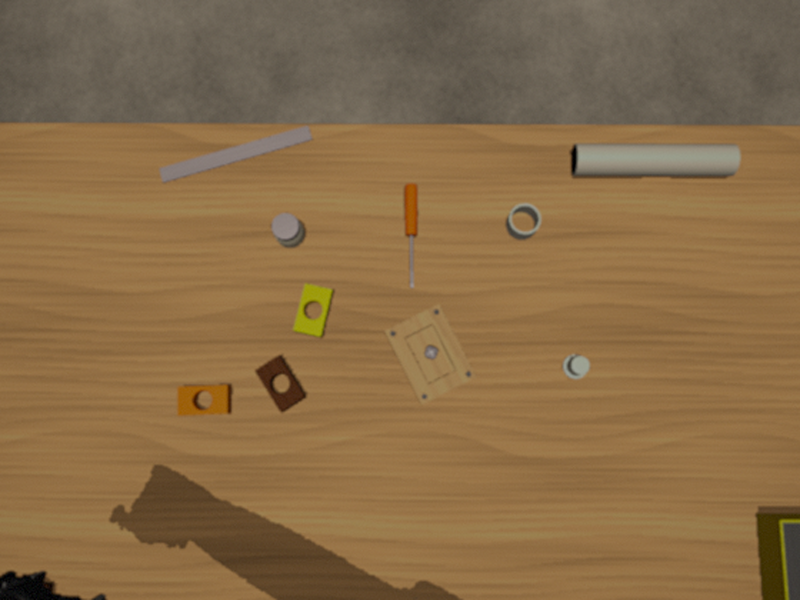

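View pics/scene.png

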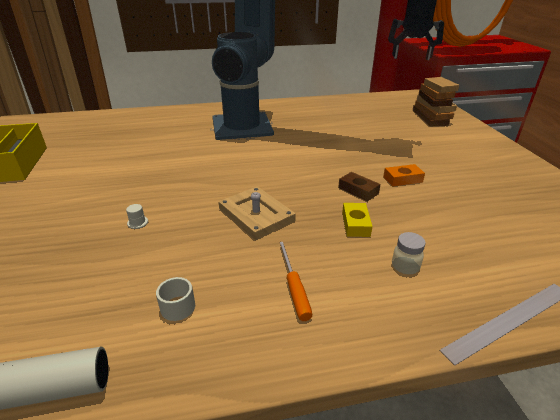

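The pictures show three block-shaped things. In top_big they are dark brown at (281,384), yellow at (313,310) and orange at (204,400). The dark-brown one fits "dark wood". The jig is at (430,353), the white cap at (577,366), the coupling at (524,221), the jar at (287,229) and the screwdriver at (411,235). Next I measure these and confirm the block in a crop.

```bash
cat > h.py <<'E'
from cell import robot
import cv2,numpy as np
from scipy.spatial.transform import Rotation as R
def cam(n,s=None):
    c=robot.calibration(n)
    if n!='wrist': return c['mtx'],c['extrinsics']
    T=np.eye(4);T[:3,:3]=R.from_euler('xyz',s['orientation']).as_matrix();T[:3,3]=s['tool_pos']
    return c['mtx'],T@c['mount']
def unproj(K,E,uv,z):
    uv=np.atleast_2d(uv).astype(float)
    d=(E[:3,:3]@np.linalg.inv(K)@np.c_[uv,np.ones(len(uv))].T).T
    return E[:3,3]+d*((z-E[2,3])/d[:,2])[:,None]
def proj(K,E,P):
    P=np.atleast_2d(P); q=(P-E[:3,3])@E[:3,:3]; return (q/q[:,2:])@K.T[:,:2]
def shift(s,target,yaw=None):
    "shift in the tool frame to bring TCP to target; turn to tool yaw (pointing down)"
    M=R.from_euler('xyz',s['orientation'])
    t=M.inv().apply(np.array(target)-s['tool_pos'])
    r=(M.inv()*R.from_euler('xyz',[np.pi,0,s['orientation'][2] if yaw is None else yaw])).as_rotvec()
    return np.round(t,1),np.round(r,3)
E
python3 - <<'E'
from h import *
a=cv2.imread('pics/top.png');K,E=cam('top')
f=1.42857
hsv=cv2.cvtColor(a,cv2.COLOR_BGR2HSV)
print('block px',hsv[268,190],a[260,188:206].tolist()[::6])
m=((a.max(2)<75)).astype(np.uint8); m[:240]=0;m[300:]=0;m[:,:170]=0;m[:,225:]=0
c=max(cv2.findContours(m,cv2.RETR_EXTERNAL,cv2.CHAIN_APPROX_NONE)[0],key=cv2.contourArea)
P=unproj(K,E,c[:,0],28)[:,:2].astype(np.float32)
r=cv2.minAreaRect(P);print('block',r)
J=unproj(K,E,np.array([[437,306],[471,373],[425,402],[386,331]])/f,22);print('jig',J.mean(0),np.round(J),[np.linalg.norm(J[i]-J[i-1]) for i in range(4)])
d=J[1]-J[0];e=J[2]-J[3];v=d+e;print('long yaw',np.arctan2(v[1],v[0]))
print('stud',unproj(K,E,np.array([[432,352]])/f,61))
print('cap top',unproj(K,E,np.array([[578,364]])/f,42),'flange',unproj(K,E,np.array([[576,367]])/f,5))
x=cv2.resize(a[235:300,115:235],None,fx=6,fy=6,interpolation=cv2.INTER_CUBIC);cv2.imwrite('pics/crop.png',x)
E
```

```text
block px [ 14 168  53] [[20, 39, 72], [20, 41, 76], [19, 39, 72]]
block ((474.7733154296875, 243.09951782226562), (87.24945068359375, 51.389251708984375), 33.48367691040039)
jig [530.68691998 -25.57707455  22.        ] [[ 617.  -39.   22.]
 [ 494. -101.   22.]
 [ 442.  -17.   22.]
 [ 570.   55.   22.]] [np.float64(104.81754043964828), np.float64(137.38956749202615), np.float64(98.78295981255278), np.float64(147.18361213158823)]
long yaw -2.6554171294087068
stud [[528.74565147 -28.28494244  61.        ]]
cap top [[ 509.91693436 -290.67360538   42.        ]] flange [[ 506.82368763 -295.99949487    5.        ]]
```

View pics/crop.png

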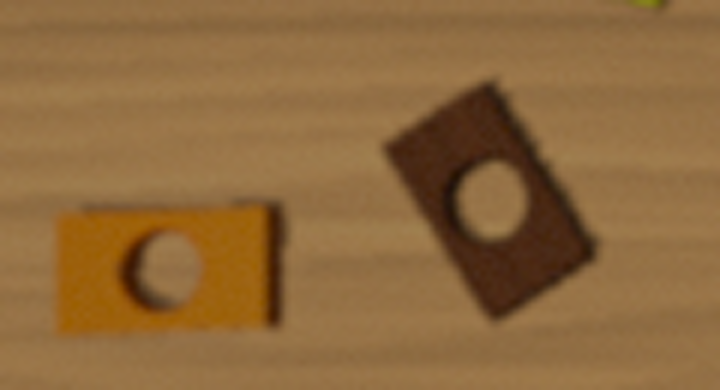

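The crop confirms it: the dark-brown drilled block is at crop (490,200), and the other block in it is plainly orange. Its measured size of 87 x 51 mm fits. I'll go above it.

```bash
python3 -c "
from h import *
s=robot.get_state();print(shift(s,[474,242,150],.584+np.pi))"
```

```text
(array([-367.1, -138.9,   80.4]), array([-0.002, -0.001, -0.922]))
```

Emit:
servo_tool(
  series="-367 -139 80 0 0 -0.922 -1; -367 -139 80 0 0 -0.922 -1; -367 -139 80 0 0 -0.922 -1; -367 -139 80 0 0 -0.922 -1; -367 -139 80 0 0 -0.922 -1",
)

```text
clock: 0.72
tool_pos: [383.8, 319.6, 175.0]
orientation: [3.141, -0.001, -2.641]
contact_force: [1.2, 0.7, 0.3]
opening: 85.6
finger_force: 0.0
```

```bash
python3 -c "
from h import *
s=robot.get_state();print(s['tool_pos'],s['orientation'],shift(s,[474,242,150],.584+np.pi))"
```

```text
[383.77736427 319.57782739 175.02152865] [ 3.14148930e+00 -5.36983769e-04 -2.64117468e+00] (array([ -42. , -111.4,   25. ]), array([ 0.   , -0.001, -0.084]))
```

Emit:
servo_tool(
  series="-31 -81 18 0 0 0 -1; -31 -81 18 0 0 0 -1; -31 -81 18 0 0 0 -1; -31 -81 18 0 0 0 -1",
)

```text
clock: 1.23
tool_pos: [448.0, 264.7, 157.7]
orientation: [3.141, -0.001, -2.647]
contact_force: [-0.6, -0.3, 0.1]
opening: 85.4
finger_force: 0.0
```

```bash
python3 - <<'E'
from h import *
s=robot.get_state();print(s['tool_pos'],s['orientation'])
a=robot.capture('wrist');cv2.imwrite('pics/w1.png',a);K,E=cam('wrist',s)
m=((a.max(2)<90)).astype(np.uint8)
m=cv2.morphologyEx(m,cv2.MORPH_OPEN,np.ones((5,5)))
for c in cv2.findContours(m,cv2.RETR_EXTERNAL,cv2.CHAIN_APPROX_NONE)[0]:
    if cv2.contourArea(c)>2000: print(cv2.contourArea(c),cv2.boundingRect(c),cv2.minAreaRect(unproj(K,E,c[:,0],28)[:,:2].astype(np.float32)))
E
```

```text
[447.98501976 264.66813221 157.66109098] [ 3.14090753e+00 -9.59722506e-04 -2.64662104e+00]
44054.0 (0, 265, 560, 155) ((564.3570556640625, 329.1440734863281), (154.1211395263672, 514.9816284179688), 28.28806495666504)
6665.0 (201, 154, 79, 118) ((472.9029846191406, 246.11663818359375), (93.0111083984375, 52.969398498535156), 33.59706497192383)
```

View pics/w1.png

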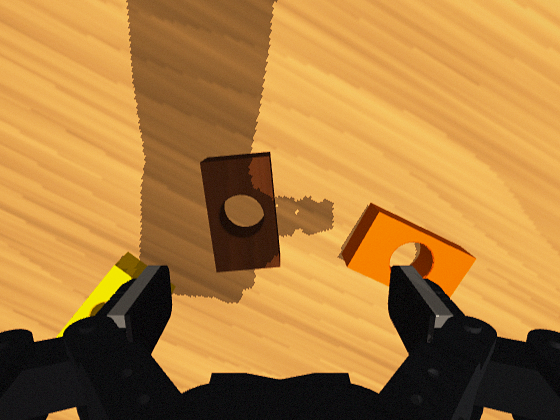

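The wrist view shows the dark block at (240,210), with its hole at about (243,210) and the orange neighbour's near corner at (342,258). I'll check finger clearance and the hole centre.

```bash
python3 - <<'E'
from h import *
s=robot.get_state();K,E=cam('wrist',s)
h=unproj(K,E,[[243.5,210]],28)[0];print('hole',h)
c=unproj(K,E,[[202,161],[270,152],[280,265],[217,271]],28);print(c.mean(0),np.round(c,1).tolist())
v=(c[0]+c[1]-c[2]-c[3]);y=np.arctan2(v[1],v[0]);print('yaw',y)
o=c.mean(0);ax=np.array([np.cos(y),np.sin(y)]);ay=np.array([-ax[1],ax[0]])
q=np.r_[unproj(K,E,[[371,204],[346,265]],28),unproj(K,E,[[342,258],[125,253],[173,292]],0)]
print('neighbours in block frame',[(round((p-o)[:2]@ax),round((p-o)[:2]@ay)) for p in q])
for t in ([o[0],o[1],90],): print(shift(s,t,y+np.pi if y<0 else y-np.pi))
E
```

```text
hole [469.32977109 246.23271874  28.        ]
[473.08732445 247.20193407  28.        ] [[450.1, 201.8, 28.0], [420.0, 243.3, 28.0], [496.6, 293.1, 28.0], [525.6, 250.6, 28.0]]
yaw -2.565990407015942
neighbours in block frame [(1, -100), (-49, -79), (-55, -80), (-35, 111), (-76, 75)]
(array([-13.6, -27.7,  68. ]), array([-0.000e+00, -1.000e-03,  3.062e+00]))
```

Emit:
servo_tool(
  series="-13 -27 50 0 0 0.08 -1; -13 -27 50 0 0 -0.08 -1; -13 -27 80 0 0 -0.08 -1; -13 -27 110 0 0 -0.08 -1; -13 -27 110 0 0 -0.08 -1",
)

```text
clock: 1.9
tool_pos: [469.6, 247.0, 45.4]
orientation: [3.14, -0.006, -2.565]
contact_force: [0.2, 1.2, -0.3]
opening: 86.1
finger_force: 0.0
```

```bash
python3 - <<'E'
from h import *
s=robot.get_state();print(s['tool_pos'],s['orientation'],shift(s,[472,246.5,12],.576-np.pi))
a=robot.capture('wrist');cv2.imwrite('pics/w2.png',a)
E
```

```text
[469.64491288 246.95691333  45.39906355] [ 3.1400651  -0.00585982 -2.56471733] (array([-1.9, -1.7, 33.4]), array([ 0.002, -0.006,  0.001]))
```

Emit:
servo_tool(
  series="-2 -1.7 20 0 0 0 -1; -2 -1.7 33 0 0 0 -1; -2 -1.7 33 0 0 0 0; -2 -1.7 33 0 0 0 1; -2 -1.7 33 0 0 0 1",
  force=40,
)

```text
clock: 2.58
tool_pos: [476.5, 246.9, 16.2]
orientation: [-3.141, 0.002, -2.567]
contact_force: [-0.4, 0.6, 2.9]
opening: 50.3
finger_force: 43.5
```

Emit:
servo_tool(
  series="0 0 0 0 0 0 1; 0 0 0 0 0 0 1; 0 0 0 0 0 0 1",
)

```text
clock: 2.95
tool_pos: [476.5, 246.9, 16.2]
orientation: [-3.141, 0.002, -2.567]
contact_force: [-0.6, -0.2, 5.9]
opening: 50.9
finger_force: 43.8
```

```bash
python3 -c "
from h import *
s=robot.get_state();print(s['tool_pos'],shift(s,[591,6,160],.486-np.pi))"
```

```text
[476.48332224 246.87231695  16.18673537] (array([  34.5, -264.5, -143.8]), array([-0.   ,  0.002,  0.089]))
```

Emit:
servo_tool(
  series="0 0 -50 0 0 0 1; 0 0 -100 0 0 0 1; 0 0 -140 0 0 0 1; 0 0 -140 0 0 0 1",
)

```text
clock: 3.45
tool_pos: [477.8, 247.3, 158.7]
orientation: [-3.14, 0.007, -2.567]
contact_force: [0.1, 0.1, -2.3]
opening: 50.6
finger_force: 43.2
```

Emit:
servo_tool(
  series="35 -264 0 0 0 0.089 1; 35 -264 0 0 0 0.089 1; 35 -264 0 0 0 0.089 1; 35 -264 0 0 0 0.089 1; 35 -264 0 0 0 0.089 1",
)

```text
clock: 4.08
tool_pos: [589.4, 2.2, 151.7]
orientation: [3.14, -0.004, -2.661]
contact_force: [-0.2, 0.9, -2.0]
opening: 50.7
finger_force: 43.1
```

Emit:
servo_tool(
  series="0 0 0 0 0 0 1; 0 0 0 0 0 0 1",
)

```text
clock: 4.32
tool_pos: [588.5, 7.4, 153.8]
orientation: [3.14, -0.002, -2.654]
contact_force: [-1.1, 0.6, -1.1]
opening: 50.9
finger_force: 43.1
```

```bash
python3 - <<'E'
from h import *
s=robot.get_state();print(s['clock'],s['tool_pos'],s['orientation'],s['opening'])
a=robot.capture('wrist');cv2.imwrite('pics/w3.png',a)
E
```

```text
4.325 [588.50727822   7.37616353 153.83865618] [ 3.13953019e+00 -1.64609547e-03 -2.65430498e+00] 50.94557101489172
```

View pics/w3.png

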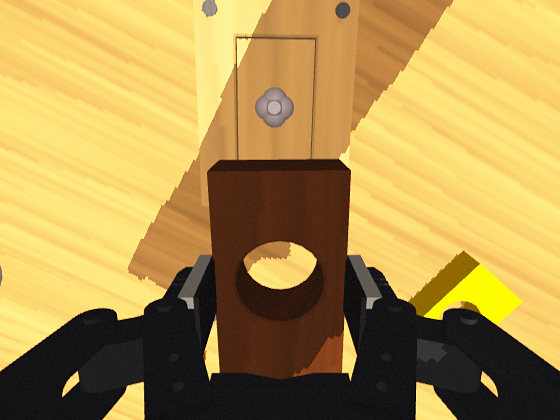

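The wrist view shows the held block with its top front edge from (210,170) to (350,170) and its hole rim spanning rows 241 to 320. The stud tip is at (274,107) and the pocket corners are at (237,38) and (316,38). Next I compute the tool-frame offset between the held block and the stud.

```bash
python3 - <<'E'
from h import *
s=robot.get_state();K,E=cam('wrist',s);z0=s['tool_pos'][2]
M=R.from_euler('xyz',s['orientation'])
tl=lambda P:np.round(M.inv().apply(P-s['tool_pos']),1)
for zt in (11.8,9,14):
  print('ztop',zt,'rim',tl(unproj(K,E,[[280,241],[280,320],[237,278],[323,278]],z0+zt)).tolist(),'edge',tl(unproj(K,E,[[210,170],[350,170]],z0+zt)).tolist())
st=unproj(K,E,[[274,107]],61);print('stud',st,tl(st))
p=unproj(K,E,[[237,38],[316,38],[313,155],[236.5,155]],22);print('pocket',np.round(p,1).tolist(),tl(p).tolist())
v=p[0]-p[3]+p[1]-p[2];print('pocket yaw',np.arctan2(v[1],v[0]),'width',np.linalg.norm(p[0]-p[1]),np.linalg.norm(p[2]-p[3]))
a=cv2.imread('pics/w3.png')
E
```

```text
ztop 11.8 rim [[18.9, 1.3, -11.8], [-15.3, 1.3, -11.8], [3.5, -15.6, -11.8], [3.4, 18.1, -11.8]] edge [[46.2, -24.0, -11.8], [46.2, 26.5, -11.7]]
ztop 9 rim [[17.8, 1.3, -9.0], [-17.1, 1.3, -9.0], [2.1, -15.9, -9.0], [2.0, 18.5, -9.0]] edge [[45.7, -24.5, -9.0], [45.7, 27.1, -8.9]]
ztop 14 rim [[19.8, 1.3, -14.0], [-13.9, 1.3, -14.0], [4.6, -15.3, -14.0], [4.5, 17.9, -14.0]] edge [[46.6, -23.5, -14.0], [46.6, 26.1, -13.9]]
stud [[530.15650376 -25.90763361  61.        ]] [[67.3 -2.3 93.4]]
pocket [[501.9, -70.1, 22.0], [476.4, -22.0, 22.0], [547.7, 15.7, 22.0], [574.5, -34.9, 22.0]] [[113.0, -28.2, 132.4], [113.0, 26.3, 132.4], [32.3, 26.2, 132.4], [32.4, -31.1, 132.3]]
pocket yaw -2.672426688229645 width 54.516957992197376 57.33353183414882
```

Emit:
servo_tool(
  series="33 -3.4 0 0 0 0.015 1; 65.8 -3.4 0 0 0 0.015 1; 65.8 -3.4 40 0 0 0.015 1; 65.8 -3.4 66 0 0 0.015 1; 65.8 -3.4 66 0 0 0.015 1",
)

```text
clock: 5.0
tool_pos: [530.2, -26.0, 86.4]
orientation: [3.138, -0.005, -2.669]
contact_force: [0.1, -0.5, 0.1]
opening: 50.6
finger_force: 43.1
```

Emit:
servo_tool(
  series="0 0 20 0 0 0 1; 0 0 40 0 0 0 1; 0 0 40 0 0 0 1; 0 0 40 0 0 0 1",
)

```text
clock: 5.5
tool_pos: [534.1, -27.5, 50.7]
orientation: [-3.14, 0.002, -2.67]
contact_force: [0.0, -0.0, -1.2]
opening: 50.7
finger_force: 43.1
```

```bash
python3 - <<'E'
from h import *
s=robot.get_state();print(s['clock'],s['tool_pos'],s['orientation'],s['contact_force'],s['moment'])
a=robot.capture('wrist');cv2.imwrite('pics/w4.png',a)
E
```

```text
5.5 [534.13364564 -27.54699165  50.65855808] [-3.14010563e+00  1.99682396e-03 -2.66994290e+00] [ 0.03613483 -0.0453499  -1.15262392] [-0.01689461  0.01638003 -0.02898888]
```

View pics/w4.png

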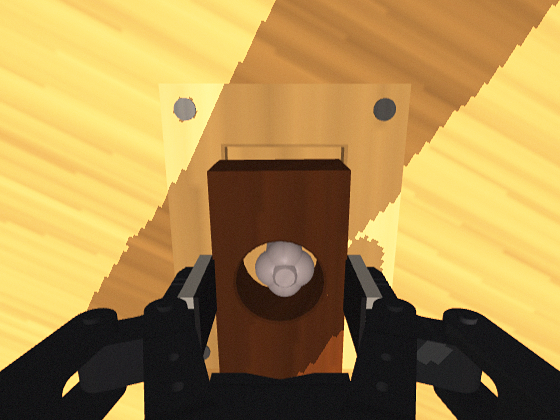

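The stud shows inside the hole, with its tip at about (286,275), and the pocket's front corners are at (223,145) and (348,145). I'll check the offset.

```bash
python3 - <<'E'
from h import *
s=robot.get_state();K,E=cam('wrist',s)
M=R.from_euler('xyz',s['orientation'])
tl=lambda P:np.round(M.inv().apply(P-s['tool_pos']),1)
print('stud',tl(unproj(K,E,[[286,275]],61)),'pocket',tl(unproj(K,E,[[223,145.5],[348,145.5]],22)).tolist(),'jig',tl(unproj(K,E,[[159,84],[411,84]],22)).tolist(),'screws',tl(unproj(K,E,[[185,109],[385,109]],22)).tolist())
z=s['tool_pos'][2]
print('block bottom edge',[ (h,tl(unproj(K,E,[[209.5,160.5],[349,160]],z-h)).tolist()) for h in (16,18,20)])
a=cv2.imread('pics/w4.png')
cv2.imwrite('pics/c4.png',cv2.resize(a[70:200,150:420],None,fx=2.9,fy=2.9,interpolation=cv2.INTER_CUBIC))
E
```

```text
stud [[  3.9   3.6 -10.2]] pocket [[50.6, -25.1, 28.8], [50.6, 32.9, 28.7]] jig [[77.7, -52.4, 28.8], [77.7, 59.4, 28.5]] screws [[67.0, -41.6, 28.8], [67.0, 48.7, 28.6]]
block bottom edge [(16, [[45.6, -29.3, 15.9], [45.8, 31.2, 15.8]]), (18, [[45.3, -29.7, 17.9], [45.5, 31.6, 17.8]]), (20, [[45.0, -30.1, 19.9], [45.2, 32.0, 19.8]])]
```

View pics/c4.png

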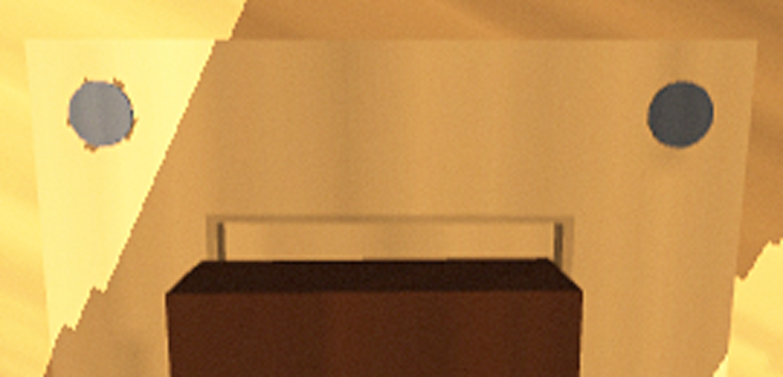

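Emit:
servo_tool(
  series="2.2 2.2 0 0 0 0 1; 2.2 2.2 6 0 0 0 1; 2.2 2.2 10 0 0 0 1; 2.2 2.2 14 0 0 0 1; 2.2 2.2 14 0 0 0 1",
)

```text
clock: 6.18
tool_pos: [529.8, -26.8, 34.3]
orientation: [3.141, -0.001, -2.671]
contact_force: [0.6, 0.4, -1.1]
opening: 51.0
finger_force: 43.1
```

Emit:
servo_tool(
  series="0 0 2 0 0 0 1; 0 0 4 0 0 0 1; 0 0 4 0 0 0 1",
)

```text
clock: 6.55
tool_pos: [529.9, -26.9, 30.7]
orientation: [3.141, -0.0, -2.671]
contact_force: [-0.2, -0.3, -1.3]
opening: 50.7
finger_force: 43.1
```

Emit:
servo_tool(
  series="0 0 1 0 0 0 1; 0 0 2 0 0 0 1; 0 0 3 0 0 0 1; 0 0 3 0 0 0 1",
)

```text
clock: 7.05
tool_pos: [530.1, -26.9, 28.2]
orientation: [-3.142, 0.0, -2.671]
contact_force: [0.2, 0.9, 1.4]
opening: 50.8
finger_force: 43.3
```

Emit:
servo_tool(
  series="0 0 1 0 0 0 1; 0 0 1 0 0 0 1",
)

```text
clock: 7.3
tool_pos: [530.1, -26.9, 28.2]
orientation: [-3.141, 0.0, -2.671]
contact_force: [-3.1, 0.1, 6.3]
opening: 50.9
finger_force: 43.9
```

Emit:
servo_tool(
  series="0 0 0 0 0 0 -0.2; 0 0 0 0 0 0 -0.4; 0 0 0 0 0 0 -0.6; 0 0 -30 0 0 0 -0.6; 0 0 -85 0 0 0 -0.6",
)

```text
clock: 7.92
tool_pos: [527.6, -26.5, 109.3]
orientation: [3.137, -0.006, -2.671]
contact_force: [1.3, -1.2, 0.1]
opening: 68.1
finger_force: 0.0
```

Emit:
servo_tool(
  series="-60 0 -25 0 0 0 -0.6; -60 0 -25 0 0 0 -0.6; -60 0 -25 0 0 0 -0.6",
)

```text
clock: 8.3
tool_pos: [583.2, 0.5, 136.0]
orientation: [3.141, -0.002, -2.67]
contact_force: [0.4, 0.2, -0.5]
opening: 68.2
finger_force: 0.0
```

```bash
python3 - <<'E'
from h import *
s=robot.get_state();print(s['clock'],s['tool_pos'],s['orientation'],s['contact_force'])
a=robot.capture('wrist');cv2.imwrite('pics/w5.png',a)
E
```

```text
8.3 [5.83212301e+02 4.52209218e-01 1.35973414e+02] [ 3.14083563e+00 -1.59681780e-03 -2.67024568e+00] [ 0.44592526  0.18603833 -0.5055412 ]
```

View pics/w5.png

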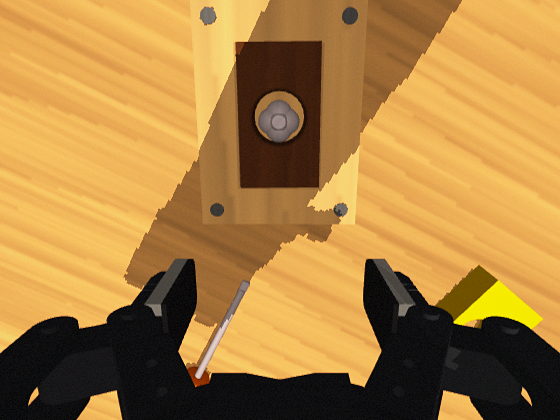

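The block sits flat and square in the pocket: its top corners are at (236,42), (321,42), (319,187) and (240,187), with the stud at (278,121) in the hole. I'll verify the sizes and plan the move to the cap.

```bash
python3 - <<'E'
from h import *
s=robot.get_state();K,E=cam('wrist',s)
p=unproj(K,E,[[236,42],[321,42],[319,187],[240,187]],40);print('block',np.round(p.mean(0),1),[round(np.linalg.norm(p[i]-p[i-1]),1) for i in range(4)])
q=unproj(K,E,[[208,15.5],[350,15.5],[341,209.5],[217,209.5]],22);v=q[0]+q[1]-q[2]-q[3];print('jig by screws',q.mean(0),np.arctan2(v[1],v[0]))
print('stud',unproj(K,E,[[278,121.5]],61))
print(shift(s,[561,-266,136]))
E
```

```text
block [527.9 -26.5  40. ] [np.float64(88.9), np.float64(51.0), np.float64(89.0), np.float64(52.6)]
jig by screws [529.01704492 -25.91645425  22.        ] -2.6714313294202814
stud [[529.18857778 -26.49526388  61.        ]]
(array([ 139.9, -227.5,   -0.3]), array([ 0.001, -0.002, -0.   ]))
```

Block size at z=40 comes out at 89 x 52 mm, so it is seated flat, with the jig at (529,-26). Now to the cap.

Emit:
servo_tool(
  series="140 -228 0 0 0 0 -0.6; 140 -228 0 0 0 0 -0.6; 140 -228 0 0 0 0 -0.6; 140 -228 0 0 0 0 -0.6; 140 -228 0 0 0 0 -0.6",
)

```text
clock: 8.98
tool_pos: [559.6, -270.0, 135.5]
orientation: [3.14, -0.002, -2.676]
contact_force: [-0.2, 0.4, -0.0]
opening: 68.7
finger_force: 0.0
```

Emit:
servo_tool(
  series="0 0 0 0 0 0 -0.6; 0 0 0 0 0 0 -0.6",
)

```text
clock: 9.22
tool_pos: [561.8, -264.7, 136.5]
orientation: [3.14, -0.0, -2.67]
contact_force: [0.6, 0.3, 0.0]
opening: 68.1
finger_force: 0.0
```

```bash
python3 - <<'E'
from h import *
s=robot.get_state();print(s['clock'],s['tool_pos'],s['orientation'])
a=robot.capture('wrist');cv2.imwrite('pics/w6.png',a);K,E=cam('wrist',s)
print('guess px',proj(K,E,[[508,-293,42],[508,-293,2]]))
h=cv2.cvtColor(a,cv2.COLOR_BGR2HSV);m=((h[...,1]<60)&(h[...,2]>110)).astype(np.uint8);m[260:]=0
for c in cv2.findContours(cv2.morphologyEx(m,cv2.MORPH_OPEN,np.ones((3,3))),cv2.RETR_EXTERNAL,cv2.CHAIN_APPROX_NONE)[0]:
    if cv2.contourArea(c)>300: print(cv2.contourArea(c),cv2.boundingRect(c))
E
```

```text
9.225 [ 561.82102741 -264.67881841  136.52254023] [ 3.13987186e+00 -1.40571350e-04 -2.66960285e+00]
guess px [[276.28571924 117.80028623]
 [276.64393601 115.83604085]]
2773.5 (244, 85, 61, 63)
```

View pics/w6.png

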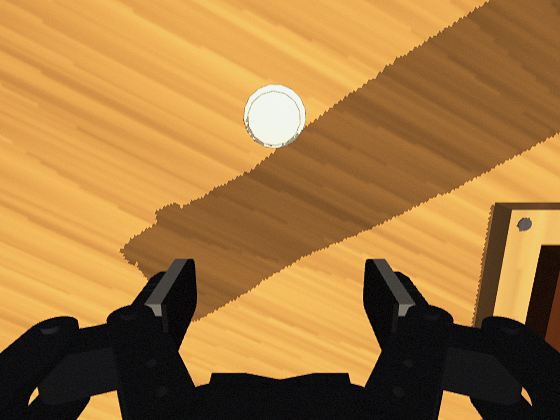

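The wrist view shows the cap standing, with its flange outline centred at (274.5,116.5) and its top disc at about (274.5,118).

```bash
python3 - <<'E'
from h import *
s=robot.get_state();K,E=cam('wrist',s)
f=unproj(K,E,[[274.7,116.5],[244,116.5],[305,116.5]],5);t=unproj(K,E,[[274.7,118.5]],42)
print(f[0],'dia',np.linalg.norm(f[1]-f[2]),t)
c=(f[0]+t[0])/2;print(shift(s,[c[0],c[1],60]),shift(s,[c[0],c[1],9]))
E
```

```text
[ 509.36527369 -293.97094189    5.        ] dia 44.35935715975118 [[ 509.21666226 -293.57645705   42.        ]]
(array([60.4, -2.1, 76.7]), array([ 0.001, -0.   , -0.   ])) (array([ 60.4,  -2.2, 127.7]), array([ 0.001, -0.   , -0.   ]))
```

Emit:
servo_tool(
  series="61 -1.5 0 0 0 0 -0.6; 61 -1.5 50 0 0 0 -0.6; 61 -1.5 100 0 0 0 -0.6; 61 -1.5 118 0 0 0 -0.6; 61 -1.5 118 0 0 0 -0.6",
)

```text
clock: 9.9
tool_pos: [507.9, -293.6, 17.7]
orientation: [3.139, -0.001, -2.669]
contact_force: [-0.7, -0.7, 0.7]
opening: 68.2
finger_force: 0.0
```

Emit:
servo_tool(
  series="0 0 0 0 0 0 -0.6; 0 0 0 0 0 0 -0.6",
)

```text
clock: 10.15
tool_pos: [510.4, -296.5, 21.7]
orientation: [-3.137, 0.002, -2.67]
contact_force: [0.1, -0.5, 0.7]
opening: 68.4
finger_force: 0.0
```

```bash
python3 - <<'E'
from h import *
s=robot.get_state();print(s['clock'],s['tool_pos'],s['orientation'],s['contact_force'])
a=robot.capture('wrist');cv2.imwrite('pics/w7.png',a);K,E=cam('wrist',s)
M=R.from_euler('xyz',s['orientation'])
h=cv2.cvtColor(a,cv2.COLOR_BGR2HSV);m=((h[...,1]<50)&(h[...,2]>120)).astype(np.uint8)
m[:,:150]=0;m[:,410:]=0
for c in cv2.findContours(cv2.morphologyEx(m,cv2.MORPH_OPEN,np.ones((5,5))),cv2.RETR_EXTERNAL,cv2.CHAIN_APPROX_NONE)[0]:
    if cv2.contourArea(c)>1000:
        b=cv2.boundingRect(c);(u,v),r=cv2.minEnclosingCircle(c);print(cv2.contourArea(c),b,u,v,r)
        P=unproj(K,E,[[b[0],b[1]+b[3]/2],[b[0]+b[2],b[1]+b[3]/2]],42);print(M.inv().apply(P-s['tool_pos']).round(1).tolist())
E
```

```text
10.15 [ 510.43297653 -296.54480946   21.65407946] [-3.13722568e+00  2.15606294e-03 -2.67046875e+00] [ 0.13518788 -0.46182838  0.69978353]
```

```bash
python3 - <<'E'
from h import *
s=robot.get_state();a=cv2.imread('pics/w7.png');K,E=cam('wrist',s)
o=s['tool_pos'];print('expected top px',proj(K,E,[[o[0],o[1],42]]))
print('row 300',a[300,150:420:10].tolist())
print('col 280',a[180:420:12,280].tolist())
E
```

```text
expected top px [[276.41208951 297.5206917 ]]
row 300 [[62, 68, 74], [62, 64, 72], [18, 16, 15], [6, 7, 8], [9, 9, 16], [46, 93, 140], [42, 93, 139], [49, 102, 149], [50, 102, 152], [93, 111, 118], [132, 158, 173], [134, 160, 174], [133, 160, 171], [134, 159, 171], [132, 155, 173], [132, 158, 173], [133, 159, 174], [135, 158, 173], [49, 99, 148], [48, 98, 147], [51, 99, 147], [51, 105, 154], [14, 15, 15], [9, 13, 11], [4, 2, 2], [59, 66, 71], [64, 72, 77]]
col 280 [[89, 180, 239], [95, 181, 241], [56, 110, 161], [138, 162, 181], [79, 94, 105], [77, 89, 98], [77, 91, 100], [138, 162, 179], [132, 160, 175], [135, 160, 175], [134, 159, 171], [134, 156, 173], [132, 155, 173], [45, 90, 134], [45, 87, 134], [48, 100, 148], [88, 177, 238], [14, 16, 13], [18, 17, 17], [12, 12, 10]]
```

```bash
cat > cap.py <<'E'
from h import *
def cap(a,s,ztop):
    "centre of the cap's top disc in tool axes"
    K,E=cam('wrist',s);M=R.from_euler('xyz',s['orientation'])
    h=cv2.cvtColor(a,cv2.COLOR_BGR2HSV);m=((h[...,1]<95)&(h[...,2]>135)).astype(np.uint8);m[:,:190]=0;m[:,375:]=0;m[:150]=0
    for c in cv2.findContours(cv2.morphologyEx(m,cv2.MORPH_OPEN,np.ones((9,9))),cv2.RETR_EXTERNAL,cv2.CHAIN_APPROX_NONE)[0]:
        if cv2.contourArea(c)>1500:
            P=unproj(K,E,c[:,0],ztop);t=M.inv().apply(P-s['tool_pos'])[:,:2].astype(np.float32)
            print(cv2.boundingRect(c),[np.round(x,1) for x in cv2.minEnclosingCircle(t)])
E
python3 - <<'E'
from cap import *
cap(cv2.imread('pics/w7.png'),robot.get_state(),42)
E
```

```text
(240, 256, 87, 78) [array([0.6, 2.5]), np.float64(16.4)]
(236, 211, 94, 52) [array([17.8,  2. ]), np.float64(17.0)]
```

Emit:
servo_tool(
  series="0.5 2 5 0 0 0 -0.6; 0.5 2 9 0 0 0 -0.6; 0.5 2 9 0 0 0 -0.6; 0.5 2 9 0 0 0 -0.6",
)

```text
clock: 10.7
tool_pos: [507.0, -293.8, 9.7]
orientation: [3.141, -0.0, -2.671]
contact_force: [0.5, 0.1, -0.2]
opening: 68.4
finger_force: 0.0
```

Emit:
servo_tool(
  series="0 0 0 0 0 0 0; 0 0 0 0 0 0 1; 0 0 0 0 0 0 1; 0 0 0 0 0 0 1; 0 0 0 0 0 0 1",
  force=80,
)

```text
clock: 11.32
tool_pos: [507.6, -294.2, 10.5]
orientation: [-3.14, 0.001, -2.671]
contact_force: [0.0, -0.6, 3.4]
opening: 32.8
finger_force: 79.7
```

Emit:
servo_tool(
  series="0 0 -50 0 0 0 1; 0 0 -110 0 0 0 1; 0 0 -110 0 0 0 1",
)

```text
clock: 11.7
tool_pos: [510.4, -296.2, 126.4]
orientation: [-3.131, 0.005, -2.671]
contact_force: [-0.0, -0.2, -1.1]
opening: 32.1
finger_force: 79.6
```

```bash
python3 - <<'E'
from cap import *
s=robot.get_state();print(s['clock'],s['tool_pos'],s['orientation'],s['contact_force'],s['opening'])
a=robot.capture('wrist');cv2.imwrite('pics/w8.png',a);cap(a,s,s['tool_pos'][2]+32)
print(shift(s,[529.5-0,-26.5,115],-2.671))
E
```

```text
11.7 [ 510.44025619 -296.24247932  126.35997546] [-3.13116074  0.00520614 -2.67078177] [-0.04674001 -0.2041668  -1.10242629] 32.086965147418596
(234, 274, 93, 83) [array([-0.8,  1. ]), np.float64(16.4)]
(array([-139.3,  231.9,    9.7]), array([-0.01 ,  0.005,  0.   ]))
```

Emit:
servo_tool(
  series="-139 232 0 0 0 0 1; -139 232 0 0 0 0 1; -139 232 0 0 0 0 1; -139 232 0 0 0 0 1; -139 232 0 0 0 0 1",
)

```text
clock: 12.38
tool_pos: [523.7, -20.2, 117.0]
orientation: [3.138, -0.004, -2.667]
contact_force: [0.5, -1.0, 0.5]
opening: 32.2
finger_force: 79.8
```

Emit:
servo_tool(
  series="0 0 0 0 0 0 1; 0 0 0 0 0 0 1; 0 0 0 0 0 0 1",
)

```text
clock: 12.75
tool_pos: [525.4, -25.2, 119.2]
orientation: [3.141, -0.001, -2.673]
contact_force: [1.4, -0.6, -1.3]
opening: 32.5
finger_force: 79.8
```

```bash
python3 - <<'E'
from cap import *
s=robot.get_state();print(s['clock'],s['tool_pos'],s['orientation'],s['contact_force'],s['opening'])
a=robot.capture('wrist');cv2.imwrite('pics/w9.png',a);cap(a,s,s['tool_pos'][2]+31.7)
print(shift(s,[528.6,-27.3,86],-2.671))
E
```

```text
12.75 [525.44044186 -25.17528151 119.15796142] [ 3.14110817e+00 -1.15080577e-03 -2.67268587e+00] [ 1.40142026 -0.58635347 -1.27185769] 32.498124463023295
(233, 274, 93, 83) [array([-0.9,  1. ]), np.float64(16.4)]
(array([-1.9, -3.3, 33.2]), array([ 0.   , -0.001, -0.002]))
```

Emit:
servo_tool(
  series="-1.9 -3.3 10 0 0 0 1; -1.9 -3.3 22 0 0 0 1; -1.9 -3.3 33 0 0 0 1; -1.9 -3.3 33 0 0 0 1; -1.9 -3.3 33 0 0 0 1",
)

```text
clock: 13.42
tool_pos: [529.0, -26.1, 86.8]
orientation: [3.142, -0.0, -2.671]
contact_force: [0.1, -0.3, -0.6]
opening: 32.4
finger_force: 79.8
```

```bash
python3 - <<'E'
from cap import *
s=robot.get_state();print(s['clock'],s['tool_pos'],s['orientation'],s['contact_force'],s['opening'])
a=robot.capture('wrist');cv2.imwrite('pics/w10.png',a)
K,E=cam('wrist',s);M=R.from_euler('xyz',s['orientation'])
# jig screws: dark grey blobs on the jig's top plane
h=cv2.cvtColor(a,cv2.COLOR_BGR2HSV);m=((h[...,1]<70)&(h[...,2]<170)&(h[...,2]>35)).astype(np.uint8);m[250:]=0
for c in cv2.findContours(cv2.morphologyEx(m,cv2.MORPH_OPEN,np.ones((5,5))),cv2.RETR_EXTERNAL,cv2.CHAIN_APPROX_NONE)[0]:
    if cv2.contourArea(c)>60:
        b=cv2.boundingRect(c);p=unproj(K,E,[[b[0]+b[2]/2,b[1]+b[3]/2]],22);print(b,p.round(1),M.inv().apply(p-s['tool_pos']).round(1))
print(shift(s,[528.6,-27.3,72],-2.671))
E
```

```text
13.425 [528.9777393  -26.05933605  86.84085421] [ 3.14154320e+00 -7.28748655e-05 -2.67073890e+00] [ 0.14588635 -0.30878317 -0.64725975] 32.419719709539386
(254, 236, 52, 14) [[538.8 -19.5  22. ]] [[-11.8   1.4  64.8]]
(264, 209, 26, 15) [[524.7 -28.7  22. ]] [[ 5.  -0.4 64.8]]
(351, 108, 17, 17) [[452.8 -14.2  22. ]] [[62.5 45.1 64.8]]
(186, 107, 18, 18) [[493.6 -95.   22. ]] [[ 62.8 -45.3  64.8]]
(array([ 0.9, -0.9, 14.8]), array([ 0., -0.,  0.]))
```

View pics/w10.png

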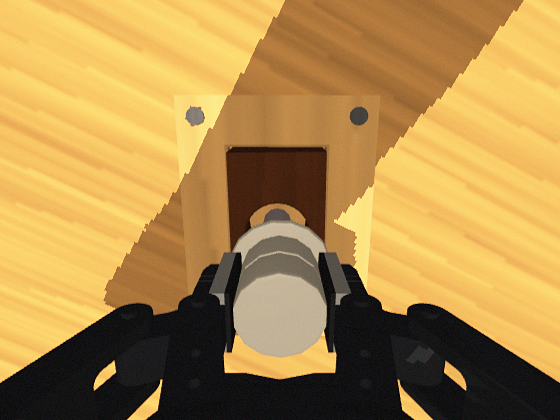

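The last view shows the cap held upright over the hole, with the jig screws at (195,116) and (359,116). The cap needs a shift of about (-0.4, -1.1) mm. I'll lower it over the cone.

Emit:
servo_tool(
  series="-0.4 -1.1 5 0 0 0 1; -0.4 -1.1 10 0 0 0 1; -0.4 -1.1 14 0 0 0 1; -0.4 -1.1 17 0 0 0 1; -0.4 -1.1 17 0 0 0 1",
)

```text
clock: 14.1
tool_pos: [529.5, -26.9, 69.4]
orientation: [3.141, -0.001, -2.671]
contact_force: [0.5, -0.5, -1.1]
opening: 32.2
finger_force: 79.8
```

Emit:
servo_tool(
  series="0 0 1 0 0 0 1; 0 0 2 0 0 0 1; 0 0 3 0 0 0 1; 0 0 3 0 0 0 1",
)

```text
clock: 14.6
tool_pos: [529.9, -27.2, 67.1]
orientation: [-3.141, -0.0, -2.671]
contact_force: [-0.0, 0.4, 0.3]
opening: 32.4
finger_force: 79.8
```

Emit:
servo_tool(
  series="0 0 1 0 0 0 1; 0 0 2 0 0 0 1; 0 0 3 0 0 0 1; 0 0 3 0 0 0 1",
)

```text
clock: 15.1
tool_pos: [530.1, -27.5, 65.9]
orientation: [-3.14, 0.0, -2.671]
contact_force: [-3.6, -1.3, 8.9]
opening: 32.1
finger_force: 80.7
```

Emit:
servo_tool(
  series="0 0 1 0 0 0 1; 0 0 2 0 0 0 1; 0 0 3 0 0 0 1; 0 0 3 0 0 0 1",
)

```text
clock: 15.6
tool_pos: [530.4, -27.7, 64.0]
orientation: [-3.139, 0.001, -2.671]
contact_force: [-6.1, -1.4, 11.8]
opening: 32.1
finger_force: 81.1
```

Emit:
servo_tool(
  series="1 0.4 1 0 0 0 1; 1 0.4 2 0 0 0 1; 1 0.4 3 0 0 0 1; 1 0.4 3 0 0 0 1",
)

```text
clock: 16.1
tool_pos: [529.5, -27.6, 59.1]
orientation: [-3.14, 0.001, -2.671]
contact_force: [-2.3, -2.0, 5.7]
opening: 31.8
finger_force: 80.4
```

Emit:
servo_tool(
  series="0 0 1 0 0 0 1; 0 0 2 0 0 0 1; 0 0 3 0 0 0 1; 0 0 3 0 0 0 1",
)

```text
clock: 16.6
tool_pos: [528.9, -27.3, 53.7]
orientation: [-3.141, -0.0, -2.671]
contact_force: [2.7, -2.6, -4.4]
opening: 32.4
finger_force: 79.5
```

The force peaked and then dropped, which is the click. Now down to home.

Emit:
servo_tool(
  series="0 0 1 0 0 0 1; 0 0 2 0 0 0 1; 0 0 3 0 0 0 1; 0 0 3 0 0 0 1",
)

```text
clock: 17.1
tool_pos: [528.5, -26.7, 51.6]
orientation: [3.141, -0.0, -2.671]
contact_force: [1.0, -2.6, -3.1]
opening: 32.2
finger_force: 79.6
```

Emit:
servo_tool(
  series="0 0 1 0 0 0 1; 0 0 2 0 0 0 1; 0 0 2 0 0 0 1",
)

```text
clock: 17.48
tool_pos: [528.8, -26.5, 50.5]
orientation: [3.141, 0.001, -2.67]
contact_force: [-1.1, 0.3, 1.6]
opening: 32.1
finger_force: 80.3
```

Contact comes at z≈50.5, the expected home height, so I build up the push.

Emit:
servo_tool(
  series="0 0 1 0 0 0 1; 0 0 2 0 0 0 1; 0 0 2 0 0 0 1",
)

```text
clock: 17.85
tool_pos: [528.9, -26.5, 50.4]
orientation: [3.141, 0.001, -2.67]
contact_force: [-4.5, 0.9, 11.3]
opening: 32.2
finger_force: 81.0
```

Emit:
servo_tool(
  series="0.5 0 0.5 0 0 0 1; 0.5 0 1 0 0 0 1; 0.5 0 1 0 0 0 1; 0.5 0 1 0 0 0 1",
)

```text
clock: 18.35
tool_pos: [528.9, -26.5, 50.4]
orientation: [3.141, 0.002, -2.67]
contact_force: [-5.0, 1.8, 14.7]
opening: 32.3
finger_force: 81.2
```

Emit:
servo_tool(
  series="0 0 0 0 0 0 1; 0 0 0 0 0 0 1; 0 0 0 0 0 0 1; 0 0 0 0 0 0 1",
)

```text
clock: 18.85
tool_pos: [528.9, -26.5, 50.4]
orientation: [3.141, 0.002, -2.67]
contact_force: [-5.1, 1.8, 14.4]
opening: 32.0
finger_force: 81.2
```

Steady at about 15 N. I'll check numerically that the cap hasn't slipped in the grip (the same top-disc pixels as before) and hand in.

```bash
python3 - <<'E'
from cap import *
s=robot.get_state();a=robot.capture('wrist');cap(a,s,s['tool_pos'][2]+31.7);print(s['contact_force'])
E
```

```text
(233, 273, 94, 84) [array([-0.9,  0.9]), np.float64(16.6)]
[-5.0681851   1.77335015 14.36922304]
```

```bash
python3 -c "
from cell import robot
print(robot.finish_job())"
```

```text
the job is handed in; nothing more can be done
None
```

The dark-wood block is seated square in the jig pocket, and the white cap snapped over the stud and is home on the block, still gripped and pressed down with about 14.4 N; I handed the job in at about 19 s, and no verdict came back.

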